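# Stack the spacers on the slicing stand and click its lever knob home

## Task

Set up the fruit-slicing stand for the class: lower the wide-flanged metal spacer and then the narrow-flanged one over the upright spindle, each flange downwards and resting fully down, set down rather than dropped. Then turn the stand's lever knob clockwise (seen from above) until it clicks past its detent against its stop, so that its keeper lies over the upper spacer's flange. Leave the jar, beaker, bottle, mug, spatula and fruit where they are.

Things in the scene. Friction and masses are not known exactly. Their poses are not given: they have to be found in the camera images.
- stand: Slicing stand, fixed: white plate 15 mm thick, x -75 to 75, y -125 to 105 mm of its frame (origin on the table). Spindle at (0, -65) mm, pillar with the dark lever knob at (0, 15) mm. The knob's detent sits in a fixed aluminium housing 44 x 50 mm, 55 mm over the table, at (45, 60) mm; not to be handled.
- spindle_foot (a point): Centre of the spindle's foot, on the plate's top (15 mm over the table). The spindle is 18 mm in diameter and 112 mm tall from here, its top 8 mm tapered to 8 mm diameter.
- lever_axis (a point): On the vertical turning axis of the lever knob, 75 mm over the table, at the underside of the lever (pillar 28 mm in diameter below it). The knob's hub is 44 mm in diameter and 22 mm high from here.
- lever_handle (a point): Centre of the top of the upright black handle on the lever's long arm: round peg 22 mm in diameter, 40 mm tall, top 125 mm over the table, 85 mm from the turning axis, on the arm (16 mm wide, its top 85 mm over the table). Its direction from the axis, counter-clockwise from the stand's x, is pi/2 + 1.4 - lever angle.
- keeper_tip (a point): End of the keeper, at its underside, 75 mm over the table: a steel bar 16 mm wide, 8 mm thick, reaching 55 mm from the turning axis, opposite to the handle. It turns with the lever.
- lever (a joint): Angle of the lever knob, rad: 0 open, grows clockwise from above, 1.4 at the stop (keeper towards the spindle, handle along the stand's +y). Starts at 0 to 0.2. A detent resists up to about 1.0 (4 to 5 N at the handle); past about 1.15 the lever snaps by itself to 1.4 and stays. Let go below 0.85, it springs back. Closed, the keeper bars the spindle.
- spacer_wide: Aluminium spacer with a wide flange: flange 92 mm in diameter and 12 mm thick, with a tubular hub 36 mm in diameter above it, 44 mm tall in all, bore 26 mm through. About 0.25 kg. Origin at the centre of its underside, z up along the bore. Starts on the table, flange down.
- spacer_narrow: The same with a narrow flange: flange 70 mm in diameter and 12 mm thick, hub 36 mm in diameter, 44 mm tall in all, bore 26 mm. About 0.18 kg. Origin at the centre of its underside. Starts on the table, flange down. It goes on top of the wide one, its underside then 44 mm over the stand's plate.
- jar: Bystander: glass jar, 64 mm in diameter, 100 mm tall, origin at its underside.
- apple: Bystander: red apple, 76 mm in diameter, 75 mm tall with its stalk, origin at its underside.
- beaker: Bystander: clear beaker, 68 mm in diameter, 85 mm tall, origin at its underside.
- bottle: Bystander: white plastic bottle, 56 mm in diameter, 130 mm tall, left of the stand; origin at its underside.
- pear: Bystander: green pear, 66 mm in diameter, 100 mm tall with its stalk, in front of the stand; origin at its underside.
- mug: Bystander: white mug, 68 mm in diameter with a handle to its +y, 80 mm tall, beyond the spacers, at the back; origin at its underside.
- spatula: Bystander: small spatula, 140 mm long, lying flat along its x, between the robot and the stand; origin at the middle of its underside.
Mind the look-alikes: they are no part of the job. What is shaped like the spacer_narrow but black or turquoise is not meant.

How it is judged:
By the outcome, as a careful person would: the job done as asked, in the order asked, and still so for the second after the job is handed in, with the robot touching nothing.
It also fails if it takes over 72 s, if anything falls off the work surface, if the arm or the gripper's body presses on something with over 40 N, if the wrist force passes 120 N, or if a joint passes its speed limit or range.

## Robot

A 6-joint arm with a two-finger parallel gripper is mounted at the origin on the work surface. World frame = base frame: x ahead of the robot, y to its left, z up, the work surface at z = 0. Lengths are in m, angles in rad, forces in N, time in s.
With the tool pointing down it reaches from about 0.4 to 0.825 m from the base axis. Payload 7 kg.
Tool frame: the origin (TCP) lies midway between the tips of the shut fingers; the grasp point (between the pads) lies 19 mm behind it; z points along the fingers, y is the line along which they close (so a half turn about z gives the same grasp; the last joint's range is limited). The gripper opens to 88 mm and grips with 3 to 60 N. Pads are 19 mm wide; open, the fingers measure 130 mm over their backs; the gripper's body (78 mm by 193 mm) begins 47 mm behind the grasp point.
Start: joints at [-1.002, 0.359, 0.012, 0, -1.224, -0.288], TCP at [0.187, -0.649, 0.227] pointing down, gripper open.
Joint ranges: [-3.07, 3.07], [-1.43, 2.12], [-1.02, 1.25], [-3.03, 1.67], [-3.05, -0], [-3.03, 3.03]. Speed limits (rad/s): [2.39, 2.39, 3.01, 3.14, 3.14, 3.14].

## Interface

Orientations are given as [roll, pitch, yaw] about the fixed x, y, z axes, in that order (R = Rz(yaw) Ry(pitch) Rx(roll)).
In Python, from station import arm, grab_frame, camera_params, spot_in gives the robot as it stands.
- The arm moves only by the shell command python3 -m jog 'ROWS' [FORCE]. ROWS is JSON, a list that holds one entry, the list of rows, each a list of 7 numbers: the shift along the tool's x, y, z in mm, then the turn, a rotation vector about the tool's x, y, z in rad, then the finger opening in mm, from 0 to 87.6. In form: [[[x, y, z, wx, wy, wz, fingers], ...]]. A call has 1 to 20 rows; each row is the pose to reach, as a shift and turn from the pose commanded when the call began, along the tool's axes at that moment; what a row does not reach only later rows make up. A row lasts 1/8 s, in which the tool goes at most 62.5 mm and 10.7 degrees, less where a joint would pass 70% of its speed; a pose out of reach is approached as far as the arm can. A call with a gripper value outside its range is refused whole. The fingers move at their own pace and stop on an object; FORCE is the grip in N (left out, the last holds). Time passes only in rows, so rows that repeat a pose let the fingers close. It gives the time, the measured TCP pose, the force, the opening and the grip force at its end, in the units of the state.
- arm.get_state(): the state, without advancing time (a new reading comes with each control period).
- grab_frame(name): name is "side" or "top" or "wrist"; returns (picture, depth): 480x640x3 uint8, blue, green, red; 480x640 float32, m along the optical axis (not along the pixel's ray), 0 where there is no reading.
- camera_params(name): a dict with "mtx" (3x3 intrinsics, pixels), "R" (3x3) and "t" (3): a world point X has camera coordinates R X + t. Camera axes: x right, y down, z forward; pixel columns grow to the right and rows downward; lengths in m; the calibration is good to about 2 mm. A picture is of the moment at which its call begins: read the wrist's pose just before it. camera_params takes no time and is no camera call; for the wrist camera it gives the pose at the moment of the call.
- arm.job_done(): hands the job in; it is judged then, once.
Trained networks look in the newest picture that a camera, given by its name, has taken for a name from the list of things; names that differ only in an ending like _2 or _b are one class to them, and where a whole thing is asked for, a point or a joint stands for the part that bears it (a point fixed in the world has none). Each returns a list of dicts, best first, with "confidence" (0 to 1); they miss things now and then, are a little off and sometimes report something else, mostly with a low value. They report only what shows in the picture. A call takes as long as a camera call. They do not tell look-alikes from the thing itself.
- spot_in(query, camera): "uv" ([column, row] in pixels, amid what is visible of it).
The state is a dict: "t": time; "q": joint angles; "qd": joint speeds; "joint_efforts": joint torques, N m; "eef_pos": TCP position; "ee_rot": TCP orientation; "force": force on the tool from outside, world axes, zero at the start; "moment": the same for the moment, N m; "width": finger opening in m; "gripper_force": force on a finger pad.
Only numpy, scipy, OpenCV 4.12 (cv2) and the standard library are available. Lean on these libraries where they do the work, as an engineer would, in place of code of your own. Each camera call takes 0.05 s, during which the arm holds its last target. There are 200 camera calls.

## Working session

There is one attempt and no reset: what is moved stays moved. The work goes in short steps, Python scripts to look and compute and a shell command to move; the robot and the scene stay as the last step left them, time stands still between calls to the robot, and variables do not carry over. Pictures are saved under pics/ and viewed, at most 10 in all, crops included, and the job is handed in when it is done.

```bash
mkdir -p pics; ls
cat > h.py <<'E'
import numpy as np, cv2
from station import arm, grab_frame, camera_params, spot_in
def world(cam,uv,d,P=None):
    P=P or camera_params(cam); K=np.array(P["mtx"]);R=np.array(P["R"]);t=np.array(P["t"])
    uv=np.atleast_2d(np.asarray(uv,float)); d=np.atleast_1d(d)
    r=np.c_[uv,np.ones(len(uv))]@np.linalg.inv(K).T
    return (r*d[:,None]-t)@R
def proj(cam,X,P=None):
    P=P or camera_params(cam);K=np.array(P["mtx"]);R=np.array(P["R"]);t=np.array(P["t"])
    c=np.atleast_2d(X)@R.T+t; p=c@K.T; return p[:,:2]/p[:,2:]
E
python3 - <<'E'
from h import *
s=arm.get_state(); print({k:np.round(v,3).tolist() for k,v in s.items()})
for c in ("top","side"):
    im,d=grab_frame(c); cv2.imwrite(f"pics/{c}0.png",im); np.save(f"pics/{c}0.npy",d)
    P=camera_params(c); print(c,(-np.array(P["R"]).T@np.array(P["t"])).round(3),np.array(P["R"])[2].round(2),np.array(P["mtx"])[0,0])
    for q in ("spacer_wide","spacer_narrow","lever_handle","spindle_foot","keeper_tip","stand","lever_axis"):
        for r in spot_in(q,c)[:4]:
            u,v=r["uv"]; z=d[int(v),int(u)]
            print(q,np.round(r["uv"],0),round(r["confidence"],2),world(c,[u,v],z)[0].round(3))
E
```

```text
pics
{'t': 0.0, 'q': [-1.002, 0.359, 0.011, -0.0, -1.224, -0.288], 'qd': [-0.002, -0.0, -0.001, -0.002, -0.0, -0.001], 'joint_efforts': [0.002, -58.272, 29.307, 6.997, 0.007, -0.0], 'eef_pos': [0.187, -0.648, 0.226], 'ee_rot': [3.14, -0.0, -2.861], 'force': [-0.189, -0.563, 0.117], 'moment': [0.014, -0.067, -0.006], 'gripper_force': 0.0, 'width': 0.088}
top [0.312 0.008 1.727] [ 0.15  0.   -0.99] 607.023246324485
spacer_wide [347. 221.] 0.89 [ 0.647 -0.08   0.004]
spacer_wide [245. 249.] 0.59 [0.572 0.213 0.022]
spacer_wide [232. 249.] 0.55 [0.562 0.24  0.093]
spacer_narrow [471. 203.] 0.92 [ 0.687 -0.437  0.023]
spacer_narrow [426. 308.] 0.87 [ 0.393 -0.297 -0.005]
spacer_narrow [394. 234.] 0.73 [ 0.598 -0.21   0.044]
spacer_narrow [436. 219.] 0.6 [ 0.638 -0.33   0.042]
lever_handle [229. 247.] 0.93 [0.569 0.248 0.096]
spindle_foot [246. 251.] 0.74 [0.568 0.21  0.013]
keeper_tip [232. 248.] 0.82 [0.565 0.238 0.097]
stand [248. 252.] 0.59 [0.565 0.206 0.016]
lever_axis [244. 251.] 0.93 [0.566 0.216 0.026]
lever_axis [242. 320.] 0.66 [0.371 0.215 0.088]
side [0.041 0.916 0.758] [ 0.42 -0.75 -0.52] 558.8645709408268
spacer_wide [255. 304.] 0.71 [0.554 0.243 0.087]
spacer_wide [294. 244.] 0.64 [ 0.648 -0.057  0.025]
spacer_wide [256. 322.] 0.43 [0.562 0.233 0.032]
spacer_narrow [334. 220.] 0.9 [ 0.613 -0.207  0.023]
spacer_narrow [343. 199.] 0.88 [ 0.643 -0.32   0.025]
spacer_narrow [293. 243.] 0.62 [ 0.649 -0.057  0.026]
spacer_narrow [425. 228.] 0.56 [ 0.391 -0.28   0.021]
lever_handle [258. 304.] 0.72 [0.553 0.234 0.082]
spindle_foot [245. 241.] 0.7 [0.724 0.033 0.062]
spindle_foot [256. 320.] 0.58 [0.531 0.272 0.08 ]
keeper_tip [254. 306.] 0.64 [0.553 0.246 0.086]
lever_axis [256. 320.] 0.62 [0.531 0.273 0.08 ]
```

Run:
```python
import cv2
im=cv2.imread("pics/top0.png")[150:390,170:510]
cv2.imwrite("pics/top0c.png",cv2.resize(im,None,fx=2.35,fy=2.35,interpolation=cv2.INTER_CUBIC))
im=cv2.imread("pics/side0.png"); cv2.imwrite("pics/side0c.png",cv2.resize(im[150:430,140:500],None,fx=2.1,fy=2.1,interpolation=cv2.INTER_CUBIC))
```

```text
(no output)
```

View pics/top0c.png

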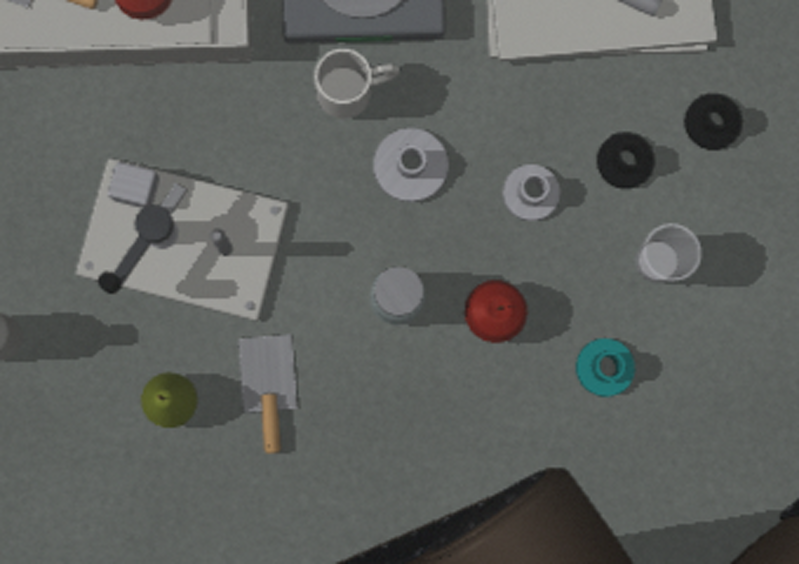

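View pics/side0c.png

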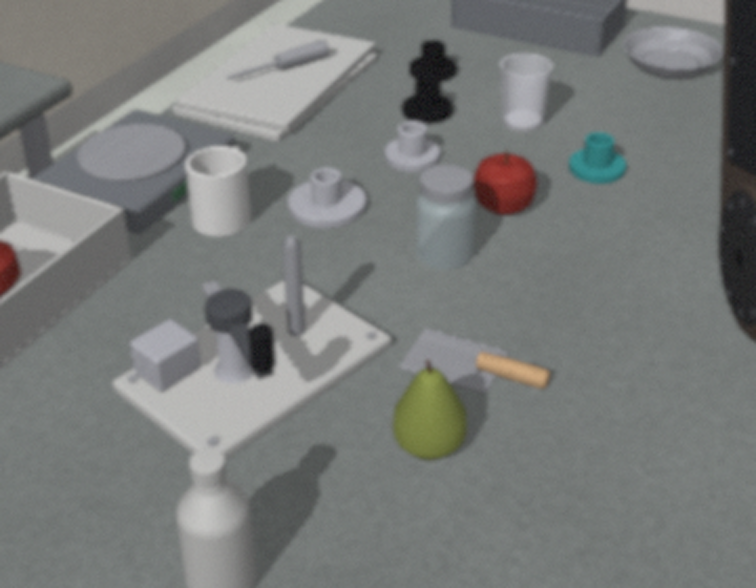

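Wide spacer: silver, crop (410,162). Candidates for the narrow spacer in the top crop are silver (533,190), black (625,160) and (712,120), and turquoise (605,367). The silver one is meant, because it is metal. Its hub is the same as the wide spacer's, and its flange is about 24/31 of the wide one's. The stand is at left, with the lever handle at (110,282) and the spindle at (220,240).

```bash
cat > meas.py <<'E'
from h import *
from scipy.optimize import least_squares
def cloud(c):
    d=np.load(f"pics/{c}0.npy"); v,u=np.mgrid[:480,:640]
    W=world(c,np.c_[u.ravel(),v.ravel()],d.ravel()).reshape(480,640,3); W[d==0]=np.nan; return W
T=cloud("top");S=cloud("side"); It=cv2.imread("pics/top0.png")
tab=T[(np.abs(T[...,0]-.55)<.1)&(np.abs(T[...,1]-.03)<.05)]; print("table z top",np.nanmedian(tab[:,2]))
for n,x,y in (("wide",.647,-.08),("narrow",.60,-.21)):
    for c,W in (("top",T),("side",S)):
        m=(np.hypot(W[...,0]-x,W[...,1]-y)<.06)
        a=W[m&(W[...,2]>.036)&(W[...,2]<.055)]; b=W[m&(W[...,2]>.008)&(W[...,2]<.017)]
        for nm,p in (("hub",a),("fl",b)):
            (cx,cy),r=cv2.minEnclosingCircle(p[:,:2].astype(np.float32)); print(n,c,nm,len(p),round(cx,4),round(cy,4),"r",round(r,4),p.mean(0).round(4))
m=(np.hypot(T[...,0]-.565,T[...,1]-.2)<.16)&(T[...,2]>.009)&(T[...,2]<.022)
p=T[m][:,:2].astype(np.float32); rect=cv2.minAreaRect(p); print("plate",rect,len(p))
for nm,W,lo,hi in (("spindle",T,.118,.14),("spindleS",S,.118,.14)):
    pass
for c,W in (("top",T),("side",S)):
    q=W[(np.hypot(W[...,0]-.565,W[...,1]-.2)<.16)&(W[...,2]>.088)&(W[...,2]<.14)]
    for P in q[np.argsort(q[:,1])][::max(1,len(q)//16)]: print(c,P.round(3),end=';')
    print()
for n,x,y,r in (("jar",.53,-.06,.06),("apple",.5,-.19,.06),("mug",.74,.0,.06),("beaker",.54,-.38,.06),("pear",.43,.19,.06)):
    q=T[(np.hypot(T[...,0]-x,T[...,1]-y)<r)&(T[...,2]>.05)]; print(n,len(q),np.round(q.min(0),3),np.round(q.max(0),3)) if len(q) else print(n,0)
E
python3 meas.py
```

```text
table z top -0.00033698074895855074
wide top hub 62 0.6514 -0.0736 r 0.0181 [ 0.6518 -0.0733  0.0427]
wide top fl 469 0.6463 -0.0798 r 0.0559 [ 0.6498 -0.0734  0.0121]
wide side hub 108 0.651 -0.0731 r 0.0201 [ 0.6517 -0.071   0.0418]
wide side fl 475 0.6528 -0.0724 r 0.0503 [ 0.6461 -0.0632  0.0124]
narrow top hub 68 0.6132 -0.2187 r 0.0188 [ 0.6123 -0.2193  0.0427]
narrow top fl 224 0.5978 -0.2084 r 0.057 [ 0.6085 -0.2181  0.012 ]
narrow side hub 95 0.6101 -0.2178 r 0.0217 [ 0.6129 -0.2178  0.0417]
narrow side fl 204 0.6146 -0.2163 r 0.0373 [ 0.6079 -0.2086  0.0124]
plate ((0.5627610683441162, 0.19286155700683594), (0.3112734258174896, 0.29774048924446106), 3.3946523666381836) 2983
top [0.554 0.145 0.112];top [0.553 0.153 0.122];top [0.551 0.161 0.121];top [0.586 0.214 0.1  ];top [0.569 0.22  0.1  ];top [0.581 0.223 0.097];top [0.565 0.226 0.094];top [0.592 0.23  0.1  ];top [0.57  0.234 0.097];top [0.596 0.237 0.092];top [0.584 0.242 0.097];top [0.565 0.245 0.095];top [0.571 0.25  0.096];top [0.501 0.27  0.092];top [0.496 0.275 0.112];top [0.495 0.281 0.125];top [0.501 0.287 0.12 ];
side [0.547 0.149 0.12 ];side [0.553 0.157 0.12 ];side [0.555 0.161 0.09 ];side [0.554 0.163 0.121];side [0.579 0.217 0.097];side [0.562 0.225 0.098];side [0.57  0.231 0.095];side [0.581 0.236 0.095];side [0.581 0.242 0.099];side [0.589 0.248 0.095];side [0.568 0.252 0.089];side [0.5   0.277 0.125];side [0.503 0.282 0.125];side [0.497 0.285 0.111];side [0.5   0.288 0.108];side [0.506 0.29  0.12 ];side [0.502 0.293 0.101];
jar 296 [ 0.471 -0.081  0.058] [ 0.515 -0.02   0.109]
apple 344 [ 0.441 -0.2    0.05 ] [ 0.498 -0.136  0.078]
mug 249 [ 0.712 -0.057  0.05 ] [0.779 0.039 0.091]
beaker 249 [ 0.491 -0.405  0.05 ] [ 0.559 -0.337  0.092]
pear 101 [0.373 0.194 0.05 ] [0.401 0.238 0.089]
```

```bash
cat > plan.py <<'E'
from h import *
from scipy.spatial.transform import Rotation as Ro
def pose():
    s=arm.get_state(); return np.array(s["eef_pos"]),Ro.from_euler("xyz",s["ee_rot"]).as_matrix()
def tilt(th,al,sgn=1):
    th,al=np.radians([th,al]); z=np.array([np.sin(th)*np.cos(al),np.sin(th)*np.sin(al),-np.cos(th)])
    y=sgn*np.array([-np.sin(al),np.cos(al),0]); return np.c_[np.cross(y,z),y,z]
def rel(p0,R0,p1,R1):
    return np.r_[R0.T@(np.array(p1)-p0)*1e3, Ro.from_matrix(R0.T@R1).as_rotvec()]
def tcp(grasp,R): return np.array(grasp)+.019*R[:,2]
E
python3 - <<'E'
from plan import *
p,R=pose(); P=camera_params("wrist"); C=-np.array(P["R"]).T@np.array(P["t"]); print("cam in tool",(R.T@(C-p)).round(3))
print("cam axis in tool",(R.T@np.array(P["R"])[2]).round(2))
for al in (60,75,90):
  for s in (1,-1):
    R1=tilt(55,al,s); g=[.6515,-.073,.032]
    print(al,s,rel(p,R,tcp(np.add(g,-.12*R1[:,2]),R1),R1).round(2), "camera dir z of tool x",R1[2,0].round(2))
# plate fit
exec(open("meas.py").read().split("tab=")[0])
m=((np.hypot(T[...,0]-.565,T[...,1]-.2)<.16)&(T[...,2]>.009)&(T[...,2]<.14)).astype(np.uint8)
m=cv2.morphologyEx(m,cv2.MORPH_OPEN,np.ones((5,5)))
p=T[(m>0)&(T[...,2]<.021)][:,:2].astype(np.float32); (c,sz,a)=cv2.minAreaRect(p); print("plate",c,sz,a)
g=cv2.cvtColor(It,cv2.COLOR_BGR2GRAY)
E
```

```text
cam in tool [ 0.083  0.001 -0.158]
cam axis in tool [-0.31  0.    0.95]
60 1 [-5.4620e+02  3.6695e+02  1.3663e+02 -3.7000e-01 -9.1000e-01 -7.1000e-01] camera dir z of tool x -0.82
60 -1 [-5.4620e+02  3.6695e+02  1.3663e+02 -1.1200e+00  4.5000e-01  2.1500e+00] camera dir z of tool x 0.82
75 1 [-5.6308e+02  3.5348e+02  1.3663e+02 -4.9000e-01 -8.7000e-01 -9.5000e-01] camera dir z of tool x -0.82
75 -1 [-5.6308e+02  3.5348e+02  1.3663e+02 -1.0000e+00  5.6000e-01  1.9200e+00] camera dir z of tool x 0.82
90 1 [-582.88  344.83  136.63   -0.62   -0.82   -1.18] camera dir z of tool x -0.82
90 -1 [-582.88  344.83  136.63   -0.88    0.66    1.69] camera dir z of tool x 0.82
plate (0.5682758688926697, 0.20736990869045258) (0.22928735613822937, 0.14913040399551392) 74.28939056396484
```

```bash
python3 -m jog '[[[-100,60,-100,0,0,0,60],[-563,353,-20,-1.0,0.56,1.92,60],[-563,353,-20,-1.0,0.56,1.92,60],[-563,353,-20,-1.0,0.56,1.92,60],[-563,353,-20,-1.0,0.56,1.92,60],[-563,353,-20,-1.0,0.56,1.92,60],[-563,353,-20,-1.0,0.56,1.92,60],[-563,353,-20,-1.0,0.56,1.92,60],[-563,353,-20,-1.0,0.56,1.92,60],[-563,353,-20,-1.0,0.56,1.92,60],[-563,353,-20,-1.0,0.56,1.92,60],[-563,353,-20,-1.0,0.56,1.92,60],[-563,353,-20,-1.0,0.56,1.92,60],[-563,353,-20,-1.0,0.56,1.92,60],[-563,353,-20,-1.0,0.56,1.92,60],[-563,353,-20,-1.0,0.56,1.92,60]]]' 20
cat > go.py <<'E'
from plan import *
np.set_printoptions(suppress=True,precision=3)
E
python3 - <<'E'
from go import *
p,R=pose(); print(p,R,arm.get_state()["q"],arm.get_state()["t"])
R1=tilt(55,75,-1); W=np.array([.6515,-.073,.035])
print("off",rel(p,R,tcp(W-.12*R1[:,2],R1),R1)); print("on",rel(p,R,tcp(W,R1),R1))
im,d=grab_frame("wrist"); cv2.imwrite("pics/w1.png",im)
E
```

```text
t: 2.8
eef_pos: [0.6306, -0.1531, 0.2468]
ee_rot: [3.132, -0.957, 1.32]
force: [-0.6, 0.1, 0.7]
width: 0.0599
gripper_force: 0.0
[ 0.631 -0.153  0.247] [[ 0.143  0.967  0.212]
 [ 0.558 -0.256  0.79 ]
 [ 0.818  0.006 -0.576]] [-0.522  0.503  0.255 -0.914 -1.632 -2.783] 2.8
off [-125.745   -1.438   88.608    0.001    0.003    0.006]
on [-125.433   -1.545  208.608    0.001    0.003    0.006]
```

View pics/w1.png

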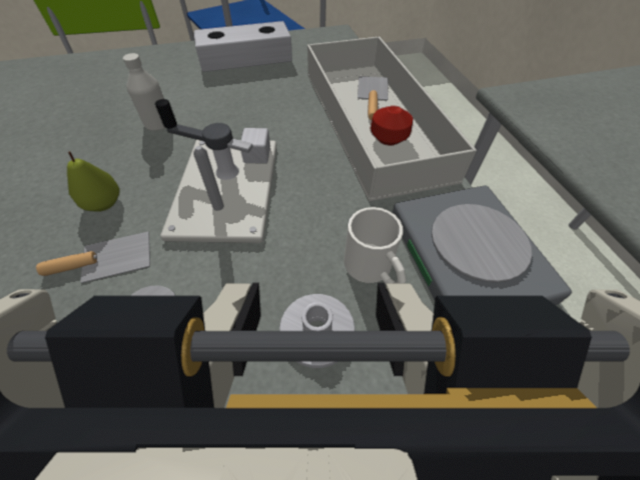

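The tilted pose was reached. The wide spacer sits between the fingers at (317,325), and the path along the tool axis is clear, with the mug at (375,245) well beyond. The tilt keeps the gripper body clear of the spindle when the wide spacer is fully down.

```bash
python3 -m jog '[[[-60,-1,44,0,0,0.006,60],[-125,-1.5,88,0,0.003,0.006,60],[-125,-1.5,88,0,0.003,0.006,60],[-125,-1.5,130,0,0.003,0.006,60],[-125,-1.5,165,0,0.003,0.006,60],[-125,-1.5,190,0,0.003,0.006,60],[-125,-1.5,208,0,0.003,0.006,60],[-125,-1.5,208,0,0.003,0.006,60],[-125,-1.5,208,0,0.003,0.006,60]]]' 20
python3 - <<'E'
from go import *
p,R=pose(); R1=tilt(55,75,-1); W=np.array([.6515,-.073,.035])
print("on",rel(p,R,tcp(W,R1),R1),arm.get_state()["q"])
im,d=grab_frame("wrist"); cv2.imwrite("pics/w2.png",im[200:480,150:490])
E
```

```text
t: 3.98
eef_pos: [0.6553, -0.0592, 0.0253]
ee_rot: [3.141, -0.96, 1.307]
force: [0.0, -0.7, 0.4]
width: 0.0603
gripper_force: 0.0
on [-0.311 -0.062  1.715  0.003 -0.001 -0.001] [-0.403  0.721  0.071 -0.997 -1.311 -2.525]
```

View pics/w2.png

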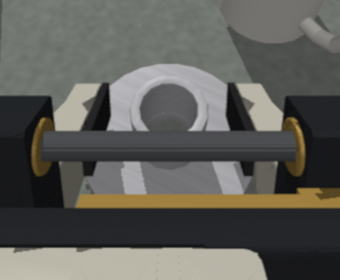

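```bash
python3 -m jog '[[[0,0,1,0,0,0,20],[0,0,1,0,0,0,20],[0,0,1,0,0,0,20],[0,0,1,0,0,0,20],[0,0,1,0,0,0,20],[0,0,1,0,0,0,20],[16,0,-10,0,0,0,20],[57,0,-39,0,0,0,20],[98,0,-68,0,0,0,20],[131,0,-91,0,0,0,20],[131,0,-91,0,0,0,20]]]' 35
python3 - <<'E'
from go import *
p,R=pose(); print(p,arm.get_state()["q"])
im,d=grab_frame("side"); cv2.imwrite("pics/s2.png",im); np.save("pics/s2.npy",d)
im,d=grab_frame("top"); np.save("pics/t2.npy",d)
c0=np.array([.6515,-.073]); sp=np.array([.5534,.1544])
R1=tilt(55,75,-1)
# spacer centre currently at c0 + (p - pgrasp)
for z in (.155,.140,.045,.0175): # underside height; grasp 35 above
    print(z,rel(p,R,tcp([*sp,z+.0345],R1),R1))
W=world("top",np.c_[np.mgrid[:640,:480].reshape(2,-1).T],d.T.ravel())
q=W[(W[:,2]>.118)&(W[:,2]<.135)&(np.hypot(W[:,0]-.5534,W[:,1]-.1544)<.02)]; print("sp",len(q),np.median(q,0))
E
```

```text
t: 5.4
eef_pos: [0.6563, -0.0582, 0.1896]
ee_rot: [3.129, -0.96, 1.317]
force: [-0.1, 0.6, -3.1]
width: 0.0358
gripper_force: 35.0
[ 0.656 -0.058  0.19 ] [-0.392  0.511  0.132 -0.959 -1.452 -2.753]
0.155 [ 103.18  -154.95   164.483    0.006    0.       0.005]
0.14 [  90.895 -155.057  173.089    0.006    0.       0.005]
0.045 [  13.089 -155.731  227.594    0.006    0.       0.005]
0.0175 [  -9.434 -155.926  243.371    0.006    0.       0.005]
sp 30 [0.552 0.155 0.122]
```

```bash
python3 -m jog '[[[26,-39,41,0,0,0,20],[52,-78,82,0.003,0,0.003,20],[77,-116,123,0.006,0,0.005,20],[95,-143,151,0.006,0,0.005,20],[103,-155,164,0.006,0,0.005,20],[103,-155,164,0.006,0,0.005,20],[103,-155,164,0.006,0,0.005,20]]]' 35
python3 - <<'E'
from go import *
p,R=pose(); print(p,arm.get_state()["q"])
sp=np.array([.5534,.1544]); R1=tilt(55,75,-1)
for z in (.155,.120,.045,.0175,.015): print(z,rel(p,R,tcp([*sp,z+.0345],R1),R1))
im,d=grab_frame("wrist"); P=camera_params("wrist"); cv2.imwrite("pics/w3.png",im)
for q in ("spindle_foot","spacer_wide"): print(q,[(np.round(r["uv"],0),round(r["confidence"],2)) for r in spot_in(q,"wrist")[:2]])
print("exp spindle top",proj("wrist",[*sp,.127],P),"foot",proj("wrist",[*sp,.015],P),"hub top",proj("wrist",[*(p-.019*R[:,2]+[0,0,.0095])],P))
E
```

```text
t: 6.38
eef_pos: [0.5565, 0.1686, 0.1742]
ee_rot: [-3.126, -0.96, 1.295]
force: [0.4, 0.3, -2.5]
width: 0.0356
gripper_force: 35.0
[0.557 0.169 0.174] [-0.087  0.297 -0.24  -1.089 -1.146 -2.775]
0.155 [ 4.187  0.625 -1.687 -0.004 -0.    -0.008]
0.12 [-24.491   0.94   18.375  -0.004  -0.     -0.008]
0.045 [-85.942   1.614  61.367  -0.004  -0.     -0.008]
0.0175 [-108.474    1.861   77.131   -0.004   -0.      -0.008]
0.015 [-110.523    1.884   78.564   -0.004   -0.      -0.008]
spindle_foot [(array([302., 256.]), 0.94)]
spacer_wide [(array([320., 320.]), 0.96)]
exp spindle top [[319.21  358.014]] foot [[320.007 400.333]] hub top [[316.95  310.313]]
```

View pics/w3.png

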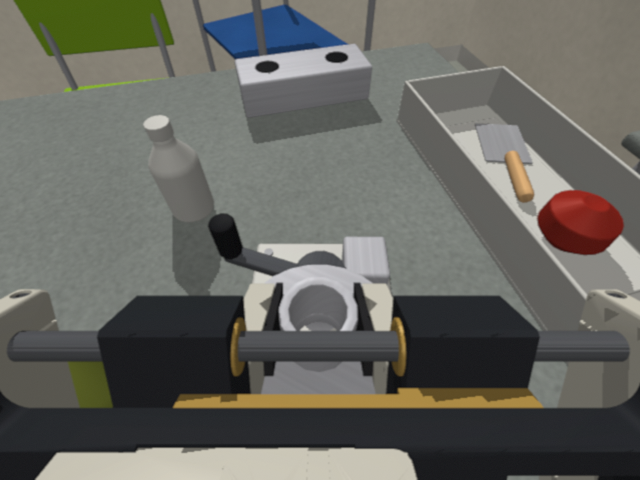

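```bash
python3 -m jog '[[[-10,0.8,8,-0.004,0,-0.008,20],[-24,0.9,18,-0.004,0,-0.008,20],[-32,1,24,-0.004,0,-0.008,20],[-40,1,29,-0.004,0,-0.008,20],[-40,1,29,-0.004,0,-0.008,20]]]' 35
python3 - <<'E'
from go import *
p,R=pose(); s=arm.get_state(); print(p,s["force"],s["moment"])
sp=np.array([.5534,.1544]); R1=tilt(55,75,-1)
for z in (.1,.045,.02,.0165,.0148): print(z,rel(p,R,tcp([*sp,z+.0345],R1),R1))
for c in("top","side"):
    im,d=grab_frame(c); v,u=np.mgrid[:480,:640]; W=world(c,np.c_[u.ravel(),v.ravel()],d.ravel())
    q=W[(W[:,2]>.115)&(W[:,2]<.135)&(np.hypot(W[:,0]-.5534,W[:,1]-.1544)<.016)]; print(c,len(q),np.median(q,0) if len(q) else 0)
    cv2.imwrite(f"pics/{c}4.png",cv2.resize(im[190:390,170:370],None,fx=3,fy=3))
E
```

```text
t: 7.15
eef_pos: [0.5567, 0.1699, 0.1245]
ee_rot: [-3.14, -0.961, 1.308]
force: [-0.1, 0.0, -1.8]
width: 0.036
gripper_force: 35.0
[0.557 0.17  0.124] [-0.086  0.049 -1.838] [-3.388  0.895 -0.014]
0.1 [-0.889  0.805  0.286 -0.001 -0.001 -0.001]
0.045 [-45.97    0.866  31.793  -0.001  -0.001  -0.001]
0.02 [-66.462   0.893  46.114  -0.001  -0.001  -0.001]
0.0165 [-69.33    0.897  48.119  -0.001  -0.001  -0.001]
0.0148 [-70.724   0.899  49.093  -0.001  -0.001  -0.001]
top 48 [0.555 0.155 0.126]
side 32 [0.558 0.146 0.132]
```

View pics/side4.png

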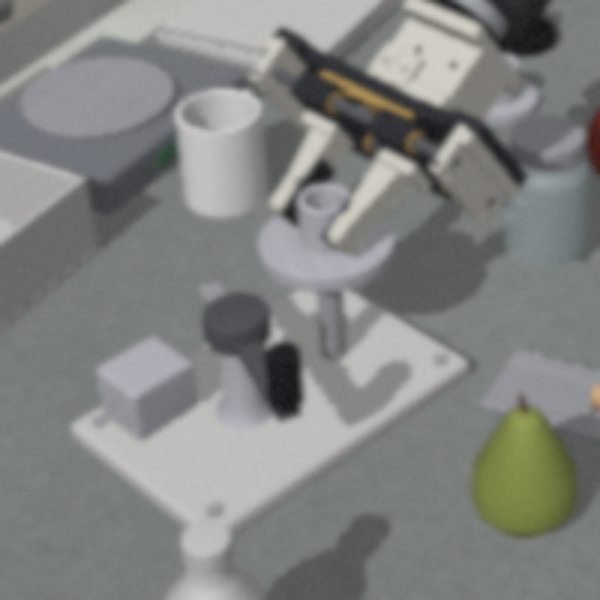

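Side view shows the spindle entering the bore (spindle at (332,325) coaxial under the flange). I'll lower it.

```bash
python3 -m jog '[[[-15,0.8,10,0,0,0,20],[-30,0.8,21,0,0,0,20],[-46,0.8,32,0,0,0,20],[-58,0.8,40,0,0,0,20],[-65,0.8,45,0,0,0,20],[-68,0.9,47,0,0,0,20],[-69,0.9,48,0,0,0,20],[-69,0.9,48,0,0,0,20]]]' 35
python3 - <<'E'
from go import *
p,R=pose(); s=arm.get_state(); print(p,s["force"],s["moment"],R.T@[0,0,-.001])
E
```

```text
t: 8.25
eef_pos: [0.5581, 0.1696, 0.0418]
ee_rot: [3.14, -0.961, 1.311]
force: [0.7, -0.4, -2.7]
width: 0.0358
gripper_force: 35.0
[0.558 0.17  0.042] [ 0.67  -0.425 -2.664] [-3.374  0.91   0.024] [-0.001 -0.     0.001]
```

```bash
python3 -m jog '[[[-0.8,0,0.6,0,0,0,20],[-0.8,0,0.6,0,0,0,20]]]' 35; python3 -m jog '[[[-0.6,0,0.4,0,0,0,20],[-0.6,0,0.4,0,0,0,20]]]' 35;  python3 -m jog '[[[-0.5,0,0.35,0,0,0,20],[-0.5,0,0.35,0,0,0,20]]]' 35
```

```text
t: 8.5
eef_pos: [0.5579, 0.1697, 0.0406]
ee_rot: [3.14, -0.961, 1.311]
force: [-0.2, 0.6, -1.8]
width: 0.036
gripper_force: 35.0
t: 8.75
eef_pos: [0.5578, 0.1696, 0.0396]
ee_rot: [3.141, -0.961, 1.31]
force: [-0.5, 0.0, -2.6]
width: 0.0357
gripper_force: 35.0
t: 9.0
eef_pos: [0.5579, 0.1697, 0.0392]
ee_rot: [3.141, -0.961, 1.31]
force: [-0.7, -1.8, -0.4]
width: 0.0357
gripper_force: 35.0
```

```bash
python3 -m jog '[[[-0.4,0,0.3,0,0,0,20],[-0.4,0,0.3,0,0,0,20]]]' 35;  python3 -m jog '[[[-0.3,0,0.2,0,0,0,20],[-0.3,0,0.2,0,0,0,20]]]' 35
```

```text
t: 9.25
eef_pos: [0.5579, 0.1697, 0.0392]
ee_rot: [3.14, -0.962, 1.311]
force: [-1.7, -1.8, 4.9]
width: 0.0355
gripper_force: 35.0
t: 9.5
eef_pos: [0.558, 0.1697, 0.0392]
ee_rot: [3.139, -0.962, 1.312]
force: [-3.1, -3.3, 7.3]
width: 0.0355
gripper_force: 35.0
```

```bash
python3 -m jog '[[[0,0,0,0,0,0,58],[0,0,0,0,0,0,58],[0,0,0,0,0,0,58],[0,0,0,0,0,0,58],[0,0,-20,0,0,0,58],[0,0,-70,0,0,0,58],[0,0,-130,0,0,0,58],[40,0,-170,0,0,0,58],[40,0,-170,0,0,0,58]]]' 20
python3 - <<'E'
from go import *
p,R=pose(); s=arm.get_state(); print(p,s["q"],s["force"])
N=np.array([.612,-.2185])
for al in range(-180,180,30):
    c,sn=np.cos(np.radians(al)),np.sin(np.radians(al)); R1=np.array([[c,sn,0],[sn,-c,0],[0,0,-1.]])
    print(al,rel(p,R,[*N,.13],R1),rel(p,R,[*N,.13],R1)[3:]@[1,0,0]*0+np.linalg.norm(rel(p,R,[*N,.13],R1)[3:]))
for c in("side",):
    im,d=grab_frame(c); v,u=np.mgrid[:480,:640]; W=world(c,np.c_[u.ravel(),v.ravel()],d.ravel())
    m=np.hypot(W[:,0]-.5534,W[:,1]-.1544)
    a=W[(W[:,2]>.054)&(W[:,2]<.064)&(m<.022)]; b=W[(W[:,2]>.022)&(W[:,2]<.034)&(m<.05)&(m>.025)]; print(len(a),a.mean(0),len(b),b[:,2].mean() if len(b) else 0)
    cv2.imwrite("pics/side5.png",cv2.resize(im[190:390,170:370],None,fx=3,fy=3))
E
```

```text
t: 10.62
eef_pos: [0.5292, 0.0546, 0.1732]
ee_rot: [3.125, -0.96, 1.322]
force: [-0.6, 0.1, 0.2]
width: 0.0587
gripper_force: 0.0
[0.529 0.055 0.173] [-0.301  0.317 -0.229 -1.019 -1.291 -2.654] [-0.635  0.096  0.176]
-180 [-175.5    150.492 -172.783    0.877   -0.659   -1.669] 1.9974532160690703
-150 [-175.5    150.492 -172.783    1.114   -0.449   -2.13 ] 2.445510369187682
-120 [-175.5    150.492 -172.783    1.341   -0.163   -2.573] 2.9060520620479497
-90 [-175.5    150.492 -172.783   -1.34    -0.19     2.579] 2.912959242825167
-60 [-175.5    150.492 -172.783   -1.107   -0.471    2.137] 2.4523071352681676
-30 [-175.5    150.492 -172.783   -0.865   -0.677    1.676] 2.003975946593516
0 [-175.5    150.492 -172.783   -0.618   -0.821    1.205] 1.5832509261116339
30 [-175.5    150.492 -172.783   -0.368   -0.912    0.727] 1.2227348269198883
60 [-175.5    150.492 -172.783   -0.116   -0.955    0.245] 0.9930895002885018
90 [-175.5    150.492 -172.783    0.135   -0.953   -0.238] 0.9911918487130154
120 [-175.5    150.492 -172.783    0.385   -0.905   -0.719] 1.2181136227208633
150 [-175.5    150.492 -172.783    0.633   -0.808   -1.198] 1.5773215000445635
120 [0.551 0.16  0.059] 505 0.02726271797535922
```

View pics/side5.png

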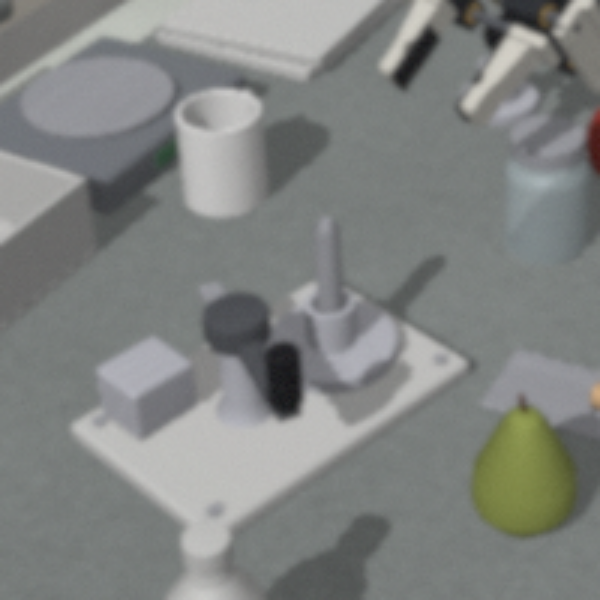

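Wide spacer is down (flange top at 27 mm). Next I move to the silver narrow spacer with the tool upright, in two stages.

```bash
python3 -m jog '[[[-118,151,-213,0.385,-0.905,-0.719,60],[-118,151,-213,0.385,-0.905,-0.719,60],[-118,151,-213,0.385,-0.905,-0.719,60],[-118,151,-213,0.385,-0.905,-0.719,60],[-118,151,-213,0.385,-0.905,-0.719,60],[-118,151,-213,0.385,-0.905,-0.719,60],[-118,151,-213,0.385,-0.905,-0.719,60],[-118,151,-213,0.385,-0.905,-0.719,60],[-118,151,-213,0.385,-0.905,-0.719,60]]]' 20
python3 -m jog '[[[0,0,0,0,0,-2.618,60],[0,0,0,0,0,-2.618,60],[0,0,0,0,0,-2.618,60],[0,0,0,0,0,-2.618,60],[0,0,0,0,0,-2.618,60],[0,0,0,0,0,-2.618,60],[0,0,0,0,0,-2.618,60],[0,0,0,0,0,-2.618,60],[0,0,0,0,0,-2.618,60],[0,0,0,0,0,-2.618,60],[0,0,0,0,0,-2.618,60],[0,0,0,0,0,-2.618,60],[0,0,0,0,0,-2.618,60],[0,0,0,0,0,-2.618,60],[0,0,0,0,0,-2.618,60],[0,0,0,0,0,-2.618,60]]]' 20
cat >> go.py <<'E'
def down(al):
    c,sn=np.cos(np.radians(al)),np.sin(np.radians(al)); return np.array([[c,sn,0],[sn,-c,0],[0,0,-1.]])
E
python3 - <<'E'
from go import *
p,R=pose(); print(p,arm.get_state()["q"])
im,d=grab_frame("wrist"); P=camera_params("wrist"); cv2.imwrite("pics/w6.png",im)
print([(np.round(r["uv"],0),round(r["confidence"],2)) for r in spot_in("spacer_narrow","wrist")[:3]],proj("wrist",[.612,-.2185,.044],P))
v,u=np.mgrid[:480,:640]; W=world("wrist",np.c_[u.ravel(),v.ravel()],d.ravel(),P); m=np.hypot(W[:,0]-.612,W[:,1]+.2185)
for lo,hi,r in((.036,.052,.026),(.006,.018,.045)):
    q=W[(W[:,2]>lo)&(W[:,2]<hi)&(m<r)]; print(len(q),q.mean(0),cv2.minEnclosingCircle(q[:,:2].astype(np.float32)))
for z in (.06,.016): print(rel(p,R,[.612,-.2185,z],down(-90)))
E
```

```text
t: 11.8
eef_pos: [0.6107, -0.2158, 0.1931]
ee_rot: [-3.135, -0.009, 2.095]
force: [-0.9, 0.1, 0.2]
width: 0.06
gripper_force: 0.0
t: 13.8
eef_pos: [0.6109, -0.2164, 0.1934]
ee_rot: [3.133, 0.004, -1.575]
force: [0.6, -0.4, -0.4]
width: 0.0599
gripper_force: 0.0
[ 0.611 -0.216  0.193] [-0.042  0.342 -0.088 -0.004 -1.149  0.039]
[(array([278.,  92.]), 0.93), (array([536., 125.]), 0.59), (array([315., 207.]), 0.58)] [[315.468 220.584]]
612 [ 0.614 -0.219  0.043] ((0.6139363646507263, -0.21890534460544586), 0.018060697242617607)
2336 [ 0.614 -0.223  0.012] ((0.6136549115180969, -0.2188735008239746), 0.03498956561088562)
[  2.548  -2.308 133.382   0.009   0.004  -0.004]
[  2.706  -2.702 177.38    0.009   0.004  -0.004]
```

View pics/w6.png

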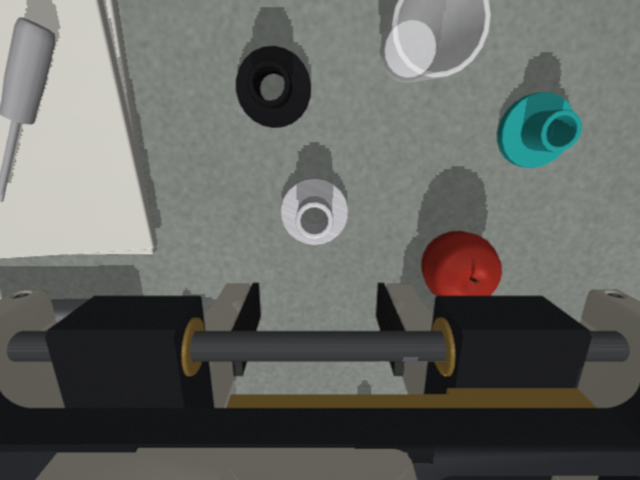

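Confirmed: the silver spacer at (315,210) has fitted radii of 18 and 35 mm. The black one at (272,85) and the turquoise one at (540,130) are decoys.

```bash
python3 -m jog '[[[2,-3,50,0.009,0.004,-0.004,60],[3,-4.3,100,0.009,0.004,-0.004,60],[3,-4.4,140,0.009,0.004,-0.004,60],[3,-4.5,165,0.009,0.004,-0.004,60],[3.1,-4.5,177,0.009,0.004,-0.004,60],[3.1,-4.5,177,0.009,0.004,-0.004,60],[3.1,-4.5,177,0.009,0.004,-0.004,60]]]' 20
python3 -m jog '[[[0,0,0,0,0,0,20],[0,0,0,0,0,0,20],[0,0,0,0,0,0,20],[0,0,0,0,0,0,20],[0,0,0,0,0,0,20],[0,0,0,0,0,0,20]]]' 35
python3 - <<'E'
from go import *
p,R=pose(); print(p,arm.get_state()["q"]); sp=[.5534,.1544]
for z in (.17,): print(rel(p,R,[p[0],p[1],z+.016],down(-90)),rel(p,R,[*sp,z+.016],down(-90)))
E
```

```text
t: 14.78
eef_pos: [0.615, -0.2185, 0.0179]
ee_rot: [-3.139, -0.001, -1.566]
force: [0.2, -0.9, -0.0]
width: 0.0598
gripper_force: 0.0
t: 15.52
eef_pos: [0.614, -0.2184, 0.0171]
ee_rot: [-3.141, -0.001, -1.565]
force: [-1.3, 0.8, 5.5]
width: 0.0357
gripper_force: 35.0
[ 0.614 -0.218  0.017] [-0.042  0.512 -0.274  0.001 -0.783  0.047]
[   0.164   -0.102 -168.924   -0.001   -0.001    0.005] [-372.929   58.483 -169.32    -0.001   -0.001    0.005]
```

```bash
python3 -m jog '[[[0,0,-20,0,0,0,20],[0,0,-70,0,0,0,20],[0,0,-130,0,0,0,20],[-30,5,-169,0,0,0,20],[-85,13,-169,0,0,0,20],[-145,23,-169,0,0,0,20],[-205,32,-169,0,0,0.002,20],[-265,42,-169,0,0,0.004,20],[-320,50,-169,0,0,0.005,20],[-360,56,-169,0,0,0.005,20],[-373,58.5,-169,0,0,0.005,20],[-373,58.5,-169,0,0,0.005,20],[-373,58.5,-169,0,0,0.005,20]]]' 35
python3 - <<'E'
from go import *
p,R=pose(); print(p,arm.get_state()["q"],arm.get_state()["force"])
pts=[]
for c in("top","side","wrist"):
    im,d=grab_frame(c);P=camera_params(c); v,u=np.mgrid[:480,:640]; W=world(c,np.c_[u.ravel(),v.ravel()],d.ravel(),P)
    m=np.hypot(W[:,0]-.5534,W[:,1]-.1544)
    q=W[(W[:,2]>.085)&(W[:,2]<.13)&(m<.02)]; print(c,len(q),q.mean(0) if len(q) else 0)
    q=W[(W[:,2]>.07)&(W[:,2]<.115)&(m<.016)]; print(c,len(q),q.mean(0) if len(q) else 0)
    if c=="side": cv2.imwrite("pics/side7.png",cv2.resize(im[170:370,170:370],None,fx=3,fy=3))
for z in (.12,.1,.062,.0595): print(z,rel(p,R,[.5535,.1545,z+.0171],down(-90)))
E
```

```text
t: 17.15
eef_pos: [0.5534, 0.1536, 0.185]
ee_rot: [3.142, -0.001, -1.571]
force: [0.3, -0.2, -1.9]
width: 0.0358
gripper_force: 35.0
[0.553 0.154 0.185] [ 0.612  0.226 -0.274  0.001 -1.071 -0.613] [ 0.29  -0.161 -1.945]
top 0 0
top 0 0
side 167 [0.551 0.159 0.108]
side 159 [0.55  0.16  0.093]
wrist 0 0
wrist 0 0
0.12 [-0.969 -0.096 47.915  0.    -0.001 -0.001]
0.1 [-0.991 -0.097 67.915  0.    -0.001 -0.001]
0.062 [ -1.033  -0.098 105.915   0.     -0.001  -0.001]
0.0595 [ -1.036  -0.098 108.415   0.     -0.001  -0.001]
```

View pics/side7.png

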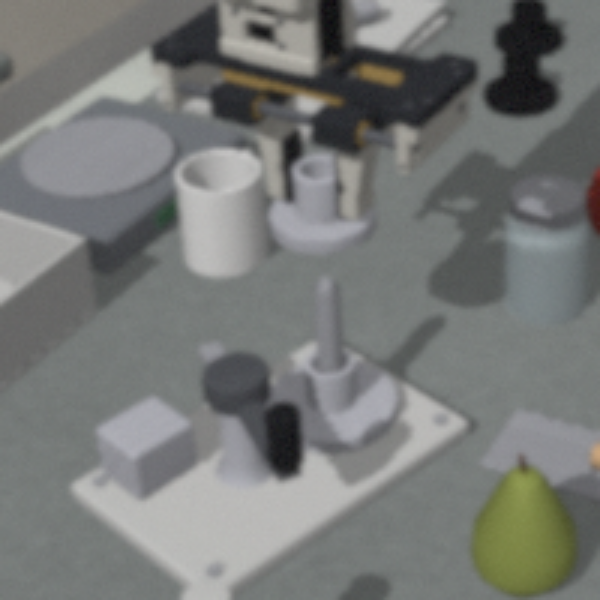

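```bash
python3 -m jog '[[[-1,-0.3,20,0,0,0,20],[-1,-0.3,38,0,0,0,20],[-1,-0.3,53,0,0,0,20],[-1,-0.3,68,0,0,0,20],[-1,-0.3,68,0,0,0,20]]]' 35
python3 -m jog '[[[0,0,15,0,0,0,20],[0,0,27,0,0,0,20],[0,0,34,0,0,0,20],[0,0,37,0,0,0,20],[0,0,37,0,0,0,20]]]' 35
python3 -m jog '[[[0,0,1.5,0,0,0,20],[0,0,1.5,0,0,0,20]]]' 35
```

```text
t: 17.92
eef_pos: [0.5532, 0.1548, 0.116]
ee_rot: [3.14, -0.002, -1.571]
force: [0.1, -0.7, -2.7]
width: 0.0358
gripper_force: 35.0
t: 18.55
eef_pos: [0.5538, 0.1554, 0.0802]
ee_rot: [-3.141, -0.001, -1.57]
force: [1.2, 0.1, -2.0]
width: 0.0359
gripper_force: 35.0
t: 18.8
eef_pos: [0.5539, 0.1554, 0.079]
ee_rot: [-3.141, -0.001, -1.571]
force: [-0.5, 0.9, -2.1]
width: 0.036
gripper_force: 35.0
```

Expected seating is at TCP z of about 0.0761.

```bash
python3 -m jog '[[[0,0,1.2,0,0,0,20],[0,0,1.2,0,0,0,20]]]' 35; python3 -m jog '[[[0,0,0.8,0,0,0,20],[0,0,0.8,0,0,0,20]]]' 35; python3 -m jog '[[[0,0,0.6,0,0,0,20],[0,0,0.6,0,0,0,20]]]' 35; python3 -m jog '[[[0,0,0.4,0,0,0,20],[0,0,0.4,0,0,0,20]]]' 35
```

```text
t: 19.05
eef_pos: [0.5538, 0.1554, 0.0776]
ee_rot: [-3.141, -0.001, -1.571]
force: [0.1, 0.4, -1.2]
width: 0.036
gripper_force: 35.0
t: 19.3
eef_pos: [0.5537, 0.1554, 0.0767]
ee_rot: [-3.141, -0.001, -1.571]
force: [0.1, 0.1, -0.5]
width: 0.0358
gripper_force: 35.0
t: 19.55
eef_pos: [0.5538, 0.1554, 0.0762]
ee_rot: [-3.141, -0.001, -1.57]
force: [-0.1, -0.4, -1.9]
width: 0.0359
gripper_force: 35.0
t: 19.8
eef_pos: [0.5538, 0.1554, 0.0761]
ee_rot: [-3.141, -0.001, -1.57]
force: [-1.0, -0.1, 3.5]
width: 0.0358
gripper_force: 35.0
```

```bash
python3 -m jog '[[[0,0,0.2,0,0,0,58],[0,0,0.2,0,0,0,58],[0,0,0.2,0,0,0,58],[0,0,0.2,0,0,0,58],[0,0,-15,0,0,0,58],[0,0,-60,0,0,0,58],[0,0,-110,0,0,0,45],[0,0,-120,0,0,0,36],[60,0,-120,0,0,0,36],[100,0,-120,0,0,0,36],[100,0,-120,0,0,0,36]]]' 20
python3 - <<'E'
from go import *
p,R=pose(); print(p,arm.get_state()["q"])
for c in("top","side"):
    im,d=grab_frame(c);P=camera_params(c); v,u=np.mgrid[:480,:640]; W=world(c,np.c_[u.ravel(),v.ravel()],d.ravel(),P)
    m=np.hypot(W[:,0]-.5534,W[:,1]-.1544); h=np.hypot(W[:,0]-.5751,W[:,1]-.2314)
    for lo,hi,r in((.066,.078,.04),(.096,.108,.022)):
        q=W[(W[:,2]>lo)&(W[:,2]<hi)&(m<r)]; print(c,lo,len(q),q.mean(0) if len(q) else 0)
    q=W[(W[:,2]>.105)&(W[:,2]<.135)&(h>.05)&(h<.12)&(m>.06)&(W[:,1]>.22)]; print(c,"handle",len(q),q.mean(0),q.min(0),q.max(0))
    q=W[(W[:,2]>.088)&(W[:,2]<.105)&(h<.035)]; print(c,"knob",len(q),q.mean(0),q.min(0),q.max(0))
    if c=="side": cv2.imwrite("pics/side8.png",cv2.resize(im[190:390,170:370],None,fx=3,fy=3))
E
```

```text
t: 21.18
eef_pos: [0.5533, 0.0532, 0.1964]
ee_rot: [-3.141, -0.001, -1.573]
force: [-0.6, 0.7, 0.4]
width: 0.0361
gripper_force: 0.0
[0.553 0.053 0.196] [ 0.449  0.186 -0.298  0.001 -1.086 -0.452]
top 0.066 122 [0.535 0.144 0.071]
top 0.096 12 [0.54  0.148 0.102]<stdin>:8: RuntimeWarning: Mean of empty slice.
  ret = um.true_divide(
Traceback (most recent call last):
ValueError: zero-size array to reduction operation minimum which has no identity
```

Run:
```python
from go import *
p,R=pose(); yaw=np.radians(-15.7); A=np.array([.5751,.2314])
c="side"
im,d=grab_frame(c);P=camera_params(c); v,u=np.mgrid[:480,:640]; W=world(c,np.c_[u.ravel(),v.ravel()],d.ravel(),P)
m=np.hypot(W[:,0]-.5534,W[:,1]-.1544); h=np.hypot(W[:,0]-A[0],W[:,1]-A[1])
for lo,hi,r in((.066,.078,.04),(.096,.108,.022),(.12,.14,.02)):
    q=W[(W[:,2]>lo)&(W[:,2]<hi)&(m<r)]; print(c,lo,len(q),q.mean(0) if len(q) else 0)
q=W[(W[:,2]>.119)&(W[:,2]<.135)&(h>.05)&(h<.12)&(m>.06)&(W[:,1]>.22)]; print("handle top",len(q),q.mean(0),q.min(0),q.max(0))
q=W[(W[:,2]>.093)&(W[:,2]<.102)&(h<.03)]; print("knob",len(q),q.mean(0),q.min(0),q.max(0))
for L in (0,.1,.14,.2):
    a=np.pi/2+1.4-L+yaw; print(L,np.degrees(a),A+.085*np.array([np.cos(a),np.sin(a)]))
```

```text
side 0.066 417 [0.548 0.164 0.071]
side 0.096 141 [0.55  0.16  0.102]
side 0.12 42 [0.552 0.157 0.124]
handle top 95 [0.504 0.283 0.124] [0.495 0.271 0.119] [0.515 0.293 0.128]
knob 263 [0.573 0.234 0.097] [0.554 0.209 0.093] [0.597 0.254 0.101]
0 154.51409131831525 [0.498 0.268]
0.1 148.784513367007 [0.502 0.275]
0.14 146.49268218648373 [0.504 0.278]
0.2 143.0549354156988 [0.507 0.282]
```

Run:
```python
from go import *
p,R=pose()
for z in (.19,.094): print(rel(p,R,[.5045,.2805,z],down(-35)))
```

```text
[-225.335   49.502    6.075   -0.001   -0.001   -0.961]
[-225.392   49.586  102.075   -0.001   -0.001   -0.961]
```

```bash
python3 -m jog '[[[-60,13,0,0,0,-0.18,46],[-120,26,0,0,0,-0.36,46],[-180,39,0,0,0,-0.54,46],[-225.4,49.5,6,0,0,-0.72,46],[-225.4,49.5,6,0,0,-0.9,46],[-225.4,49.5,6,0,0,-0.96,46],[-225.4,49.5,6,0,0,-0.96,46]]]' 12
python3 - <<'E'
from go import *
p,R=pose(); print(p,arm.get_state()["q"])
print(rel(p,R,[.5045,.2805,.094],down(-35)))
im,d=grab_frame("wrist");P=camera_params("wrist"); v,u=np.mgrid[:480,:640]; W=world("wrist",np.c_[u.ravel(),v.ravel()],d.ravel(),P)
A=np.array([.5751,.2314]); h=np.hypot(W[:,0]-A[0],W[:,1]-A[1])
q=W[(W[:,2]>.117)&(W[:,2]<.135)&(h>.06)&(h<.115)&(W[:,1]>.22)]; print(len(q),q.mean(0) if len(q) else 0)
q=W[(W[:,2]>.092)&(W[:,2]<.102)&(h<.03)]; print("knob",len(q),cv2.minEnclosingCircle(q[:,:2].astype(np.float32)))
E
```

```text
t: 22.15
eef_pos: [0.5038, 0.282, 0.1895]
ee_rot: [3.141, -0.001, -0.61]
force: [0.3, -0.2, -0.4]
width: 0.0455
gripper_force: 0.0
[0.504 0.282 0.19 ] [ 0.85   0.227 -0.262  0.001 -1.083  0.111]
[ 1.375  0.736 95.548  0.001 -0.001  0.001]
735 [0.507 0.28  0.124]
knob 3062 ((0.5750654339790344, 0.23265880346298218), 0.022012948989868164)
```

```bash
python3 -m jog '[[[3,0.3,35,0,0,0,46],[3,0.3,65,0,0,0,46],[3,0.3,85,0,0,0,46],[3,0.3,95,0,0,0,46],[3,0.3,95,0,0,0,46]]]' 12
python3 -m jog '[[[3,0,0,0,0,0,10],[0,0,0,0,0,0,10],[0,0,0,0,0,0,10],[0,0,0,0,0,0,10],[0,0,0,0,0,0,10]]]' 12
python3 - <<'E'
from go import *
p,R=pose(); A=np.array([.5751,.2325]); v=p[:2]-A; a0=np.arctan2(v[1],v[0]); r=np.linalg.norm(v); print(p,np.degrees(a0),r,"L",np.pi/2+1.4+np.radians(-15.7)-a0)
af=np.radians(74.3)
for a in np.linspace(a0,af,12)[1:]:
    print(np.degrees(a).round(1),rel(p,R,[*(A+.085*np.array([np.cos(a),np.sin(a)])),p[2]],down(-35-np.degrees(a0-a))).round(3))
E
```

```text
t: 22.82
eef_pos: [0.5065, 0.2787, 0.0944]
ee_rot: [3.14, -0.001, -0.611]
force: [-0.4, -0.6, -0.2]
width: 0.0459
gripper_force: 0.0
t: 23.45
eef_pos: [0.5067, 0.2791, 0.0952]
ee_rot: [-3.141, -0.001, -0.61]
force: [-1.7, -0.6, 6.0]
width: 0.0218
gripper_force: 12.0
[0.507 0.279 0.095] 145.73080244520727 0.08282647848283863 L 0.15329730998951652
139.2 [-1.745 -9.592  0.002 -0.    -0.001  0.114]
132.7 [ -0.232 -19.101   0.007  -0.     -0.001   0.227]
126.2 [  2.348 -28.378   0.013  -0.001  -0.001   0.341]
119.8 [  5.959 -37.303   0.02   -0.001  -0.001   0.454]
113.3 [ 10.557 -45.763   0.027  -0.001  -0.001   0.567]
106.8 [ 16.082 -53.648   0.035  -0.001  -0.001   0.681]
100.3 [ 22.464 -60.858   0.044  -0.001  -0.001   0.794]
93.8 [ 29.62  -67.3     0.053  -0.001  -0.001   0.907]
87.3 [ 37.459 -72.892   0.063  -0.001  -0.001   1.021]
80.8 [ 45.879 -77.56    0.072  -0.001  -0.001   1.134]
74.3 [ 54.774 -81.247   0.082  -0.001  -0.001   1.247]
```

```bash
python3 -m jog '[[[-0.5,-5,0,0,0,0.057,10],[-0.8,-9.6,0,0,0,0.114,10],[0,-14,0,0,0,0.17,10],[0.8,-19,0,0,0,0.227,10],[3.2,-28,0,0,0,0.341,10],[6.7,-37,0,0,0,0.454,10],[11,-45.3,0,0,0,0.567,10],[11,-45.3,0,0,0,0.567,10]]]' 12
python3 - <<'E'
from go import *
p,R=pose(); s=arm.get_state(); A=np.array([.5751,.2325]); v=p[:2]-A; a0=np.arctan2(v[1],v[0]); r=np.linalg.norm(v); print(p,np.degrees(a0),r,"L",np.pi/2+1.4+np.radians(-15.7)-a0,s["force"],s["q"])
al=np.degrees(np.arctan2(R[1,0],R[0,0])); af=np.radians(74.3)
for a in np.linspace(a0,af,7)[1:]:
    print(np.degrees(a).round(1),rel(p,R,[*(A+.084*np.array([np.cos(a),np.sin(a)])),p[2]],down(al-np.degrees(a0-a))).round(3))
E
```

```text
t: 24.45
eef_pos: [0.5425, 0.3085, 0.0952]
ee_rot: [3.142, -0.003, -1.179]
force: [0.8, -5.8, 6.5]
width: 0.0218
gripper_force: 12.0
[0.543 0.309 0.095] 113.18444288438297 0.08270066541874954 L 0.7213384438638364 [ 0.801 -5.8    6.47 ] [ 0.831  0.386 -0.271  0.003 -0.915 -0.441]
106.7 [-0.886 -9.47  -0.003 -0.    -0.003  0.113]
100.2 [  0.596 -18.85    0.001  -0.     -0.003   0.226]
93.7 [  3.127 -28.003   0.007  -0.     -0.003   0.339]
87.3 [  6.675 -36.812   0.017  -0.001  -0.003   0.452]
80.8 [ 11.194 -45.163   0.03   -0.001  -0.003   0.566]
74.3 [ 16.627 -52.952   0.045  -0.001  -0.003   0.679]
```

```bash
python3 -m jog '[[[-0.9,-9.5,-0.5,0,0,0.113,10],[0.6,-18.8,-1,0,0,0.226,10],[3,-28,-1,0,0,0.339,10],[6.7,-36.8,-1,0,0,0.452,10],[11.2,-45.2,-1,0,0,0.566,10],[14,-49.5,-1,0,0,0.625,10],[16.6,-53,-1,0,0,0.679,10],[16.6,-53,-1,0,0,0.679,10],[16.6,-53,-1,0,0,0.679,10]]]' 12
python3 - <<'E'
from go import *
p,R=pose(); s=arm.get_state(); A=np.array([.5751,.2325]); v=p[:2]-A; a0=np.arctan2(v[1],v[0]); print(p,np.degrees(a0),np.linalg.norm(v),"L",np.pi/2+1.4+np.radians(-15.7)-a0,s["force"],s["moment"])
E
```

```text
t: 25.58
eef_pos: [0.5967, 0.3122, 0.0952]
ee_rot: [-3.142, -0.004, -1.858]
force: [0.5, -7.5, 1.5]
width: 0.0214
gripper_force: 12.0
[0.597 0.312 0.095] 74.8638969329073 0.08254912804233931 L 1.3901581418788702 [ 0.546 -7.545  1.536] [-2.503 -0.223 -0.09 ]
```

```bash
python3 -m jog '[[[0,0,0,0,0,0,46],[0,0,0,0,0,0,46],[0,0,0,0,0,0,46],[0,0,-15,0,0,0,46],[0,0,-60,0,0,0,46],[0,0,-120,0,0,0,46],[60,0,-150,0,0,0,46],[120,0,-150,0,0,0,46],[180,0,-150,0,0,0,46],[240,0,-150,0,0,0,46],[300,0,-150,0,0,0,46],[360,0,-150,0,0,0,46],[420,0,-150,0,0,0,46],[420,0,-150,0,0,0,46]]]' 10
python3 - <<'E'
from go import *
print(pose()[0]); yaw=np.radians(-15.7); A=np.array([.5751,.2325])
for c in ("side","top"):
    im,d=grab_frame(c);P=camera_params(c); v,u=np.mgrid[:480,:640]; W=world(c,np.c_[u.ravel(),v.ravel()],d.ravel(),P)
    m=np.hypot(W[:,0]-.5534,W[:,1]-.1544); h=np.hypot(W[:,0]-A[0],W[:,1]-A[1])
    for lo,hi,r in((.066,.076,.04),(.096,.108,.022)):
        q=W[(W[:,2]>lo)&(W[:,2]<hi)&(m<r)]; print(c,lo,len(q),q.mean(0) if len(q) else 0)
    q=W[(W[:,2]>.117)&(W[:,2]<.135)&(h>.06)&(h<.115)&(m>.06)]
    if len(q): x=q.mean(0); a=np.arctan2(*(x[:2]-A)[::-1]); print(c,"handle",x,"L",np.pi/2+1.4+yaw-a)
    if c=="side": cv2.imwrite("pics/side9.png",cv2.resize(im[160:410,140:440],None,fx=2.4,fy=2.4))
E
```

```text
t: 27.32
eef_pos: [0.4772, -0.0912, 0.2475]
ee_rot: [-3.139, -0.0, -1.861]
force: [-0.1, 0.5, -0.2]
width: 0.0457
gripper_force: 0.0
[ 0.477 -0.091  0.247]
side 0.066 346 [0.544 0.162 0.071]
side 0.096 139 [0.551 0.16  0.102]
side handle [0.596 0.316 0.123] L 1.3695522637793416
top 0.066 63 [0.579 0.157 0.071]
top 0.096 12 [0.568 0.156 0.102]
top handle [0.597 0.312 0.124] L 1.3994767777943922
```

View pics/side9.png

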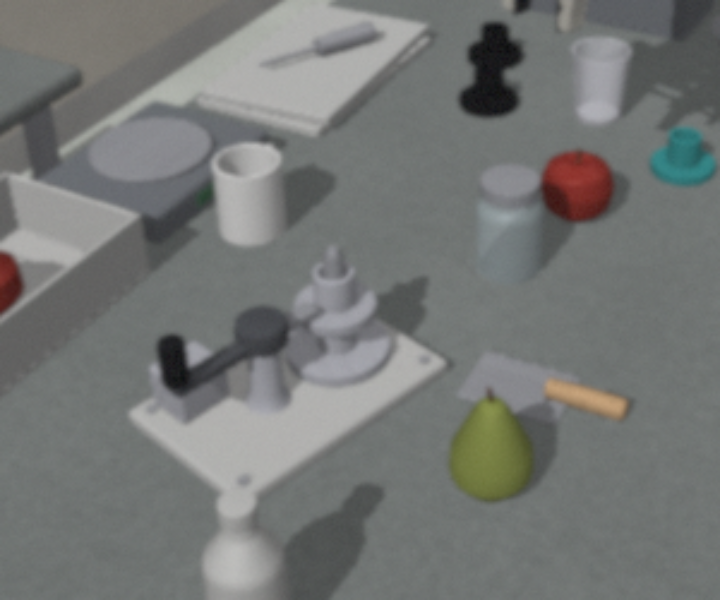

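The picture shows both spacers stacked at (335,320), with the handle swung over to (172,362) and the keeper over the upper flange. The lever reads about 1.4, and the bystanders are where they were.

```bash
python3 -c "
from station import arm
print(arm.job_done())"
```

```text
the job is handed in; nothing more can be done
None
```

I handed the job in at about 27 s: both spacers are seated flange down on the spindle, wide one below, and the lever reads about 1.4 rad with its keeper over the narrow spacer's flange; the other items look undisturbed in the last picture.

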